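# Match the mixed-up cups to their saucers on the serving tray

## Robot

A 6-joint arm with a two-finger parallel gripper is mounted at the origin on a cart in front of the work surface, level with it; the furniture and walls round the work are solid. World frame = base frame: x ahead of the robot, y to its left, z up, the work surface at z = 0. Lengths are in mm, angles in rad, forces in N, time in s.
With the tool pointing down it reaches from about 350 to 775 mm from the base axis. Payload 7.3 kg.
Tool frame: the origin (TCP) lies at the very end of the fingers, on their centre line; the grasp point (between the pads) lies 19 mm behind it; z points along the fingers, y is the line along which they close (so a half turn about z gives the same grasp; the last joint's range is limited). The gripper opens to 92 mm and grips with 3 to 60 N. Pads are 19 mm wide; open, the fingers measure 130 mm over their backs; the gripper's body (75 mm by 190 mm) begins 47 mm behind the grasp point.
Start: joints at [1.171, 0.342, 1.524, -0, 1.275, -0.146], TCP at [131.803, 508.205, 226.741] pointing down, gripper open.
Joint ranges: [-2.53, 2.53], [-0.77, 2.02], [0.04, 2.7], [-1, 4.14], [0.28, 2.66], [-3.11, 3.11]. Speed limits (rad/s): [2.57, 2.57, 3.14, 3.14, 3.14, 3.14].

## Interface

Orientations are given as [roll, pitch, yaw] about the fixed x, y, z axes, in that order (R = Rz(yaw) Ry(pitch) Rx(roll)).
In Python, from plant import get_obs, vision, workorder gives the robot as it stands.
- The arm moves only by the shell command python3 -m pendant 'ROWS' [OPENING]. ROWS is a JSON object of lists of equal length, an entry for each row: "dp": the shift along the tool's x, y, z in m, a list of three; "rotation": the turn, a rotation vector about the tool's x, y, z in rad, a list of three. A call has 1 to 8 rows; each row is the pose to reach, as a shift and turn from the pose commanded when the call began, along the tool's axes at that moment; what a row does not reach only later rows make up. A row lasts 1/8 s, in which the tool goes at most 62.5 mm and 10.7 degrees, less where a joint would pass 70% of its speed; a pose out of reach is approached as far as the arm can. A call with a gripper value outside its range is refused whole. OPENING is the finger opening in m, from 0 to 0.0918, set as the call begins (- or left out, the last holds). The fingers move at their own pace and stop on an object; the grip force is fixed at half the most. Time passes only in rows, so rows that repeat a pose let the fingers close. It gives the time, the measured TCP pose, the force, the opening and the grip force at its end, in the units of the state.
- get_obs(): the state, without advancing time (a new reading comes with each control period).
- vision.capture(name): name is "side" or "top" or "wrist"; returns a dict with "pixels" (480x640x3 uint8, red, green, blue), "vfov" (degrees; the focal length in pixels is half the picture's height over the tangent of half this angle, whatever the lens; pixels are square), "cx", "cy" (the principal point, pixels), "pose" (4x4, takes a point from camera to world coordinates); the wrist camera has in their place "T_tool_cam" (4x4, takes a point from camera to tool coordinates, whose origin is the TCP and whose axes are the flange's). Camera axes: x right, y up, looking along -z (the intrinsics and any distortion apply to the point x, -y, -z); pixel columns grow to the right and rows downward; lengths in mm; the calibration is good to about 2 mm. A picture is of the moment at which its call begins: read the wrist's pose just before it. There is no depth.
- workorder.close_job(): hands the job in; it is judged then, once.
The state is a dict: "time": time; "joint_positions": joint angles; "dq": joint speeds; "tau": joint torques, N m; "tool_pos": TCP position; "tcp_rot": TCP orientation; "contact_force": force on the tool from outside, world axes, zero at the start; "moment": the same for the moment, N m; "grip_width": finger opening in mm; "finger_force": force on a finger pad.
Only numpy, scipy, OpenCV 4.12 (cv2) and the standard library are available. Lean on these libraries where they do the work, as an engineer would, in place of code of your own. Each camera call takes 0.05 s, during which the arm holds its last target. There are 200 camera calls.

## Task

The tray is laid for three guests, but every cup was put on another service's saucer. Set each cup on its own saucer - the floral cup on the white saucer with red rim and flowers, the cream cup on the cream saucer with gold rim, the blue cup on the blue saucer - each standing upright, fully down in the saucer's well; the empty black bar mat beside the tray is free for parking a cup meanwhile. Set the china down gently rather than dropping it, and leave the saucers and the sugar pourer where they stand.

Things in the scene. Friction and masses are not known exactly. Their poses are not given: they have to be found in the camera images.
- floral_cup: white espresso cup with red flowers outside and a red line round its rim; bowl 61 mm wide at the rim (57 to 61 in the upper 20 mm), 50 mm high, tapering to a foot 43 mm across. Origin: centre of the foot's underside, on the bowl's axis; z up, the handle (12 mm thick) points along -y and ends 55 mm from the axis. About 0.12 kg. Can be held from above across the bowl, along its x axis
- cream_cup: cream espresso cup with a gold line round its rim; bowl 59 mm wide at the rim, 55 mm high, tapering to a foot 43 mm across. Origin and axes as the floral cup: centre of the foot's underside, handle along -y, ending 54 mm from the axis. About 0.12 kg
- blue_cup: plain dark blue espresso cup; bowl 60 mm wide at the rim, 52 mm high, tapering to a foot 43 mm across. Origin and axes as the floral cup: centre of the foot's underside, handle (8 mm thick) along -y, ending 53 mm from the axis. About 0.12 kg
- floral_saucer: loose white saucer with a red rim line and five red flowers, 112 mm across, rim 14.5 mm high; its well has a flat round floor about 59 mm across, 4 mm above the underside. Origin: centre of the underside, z up. On the tray, whose floor is 6 mm above the counter and whose rim stands 17 mm above the counter
- cream_saucer: loose cream-yellow saucer with gold rim line, otherwise the same size as the floral saucer, same origin
- blue_saucer: loose dark blue saucer, otherwise the same size as the floral saucer, same origin
- bar_mat: black rubber bar mat, fixed, 100 x 100 mm, on the counter to the right of the tray, always empty at the start; its raised edge is 9 mm high, a cup stands on its stud tops, 8 mm above its origin (centre of the underside)
- sugar_pourer: bystander: glass sugar pourer with steel top, 68 mm across, 142 mm high, standing loose on the tray in the place that has no saucer; origin: centre of the underside. (The coffee machine left of the tray fills the counter where y is over 0.25 and x over 0.45, up to 0.5 m high; its filter handle juts out to y = 0.19 at x = 0.67, z = 0.27. Keep clear of it.)
Not all that is in view belongs to the job. There is more than one size of the cream_saucer; the job needs the larger.

How it is judged:
By the outcome, as a careful person would: the job done as asked, in the order asked, and still so for the second after the job is handed in, with the robot touching nothing.
It also fails if it takes over 109 s, if anything falls off the work surface, if the arm or the gripper's body presses on something with over 40 N, if the wrist force passes 120 N, or if a joint passes its speed limit or range.

## Working session

There is one attempt and no reset: what is moved stays moved. The work goes in short steps, Python scripts to look and compute and a shell command to move; the robot and the scene stay as the last step left them, time stands still between calls to the robot, and variables do not carry over. Pictures are saved under pics/ and viewed, at most 14 in all, crops included, and the job is handed in when it is done.

```bash
mkdir -p pics; ls; python3 - <<'E'
from plant import get_obs, vision
import cv2
print(get_obs())
for n in("top","side"):
    c=vision.capture(n); print(n,{k:v for k,v in c.items() if k!="pixels"})
    cv2.imwrite(f"pics/{n}0.png",c["pixels"][:,:,::-1])
E
```

```text
pics
{'time': 0.0, 'joint_positions': array([ 1.17100315e+00,  3.42722638e-01,  1.52499821e+00, -3.68481140e-05,
        1.27540309e+00, -1.46012639e-01]), 'dq': array([-2.95984172e-04, -6.08310795e-04, -1.45455781e-03,  1.17867464e-03,
        7.63132843e-05, -1.73133794e-03]), 'tau': array([ 5.67388270e-04, -4.31236911e+01, -2.44222695e+01,  7.18102790e-02,
        5.57763828e-02, -1.50990586e-04]), 'tool_pos': array([131.64700756, 507.8113415 , 226.05157285]), 'tcp_rot': array([-3.14007254e+00, -1.87932615e-04,  2.88782273e+00]), 'contact_force': array([-0.25227456,  0.12403425, -0.60343757]), 'moment': array([-0.00165101, -0.04762713,  0.05418466]), 'finger_force': 0.0, 'grip_width': 91.56800498557627}
top {'vfov': 47.77614070404649, 'cx': 323.2277594919974, 'cy': 239.96902806155612, 'pose': array([[ 2.20465868e-02,  9.88724714e-01, -1.48112753e-01,
         4.03859972e+02],
       [-9.99644258e-01,  1.95765696e-02, -1.81139415e-02,
        -6.09063122e+01],
       [-1.50101620e-02,  1.48459414e-01,  9.88804580e-01,
         8.72782920e+02],
       [ 0.00000000e+00,  0.00000000e+00,  0.00000000e+00,
         1.00000000e+00]])}
side {'vfov': 43.91989056382256, 'cx': 324.02813590090085, 'cy': 241.8139092012727, 'pose': array([[ 9.99030084e-01, -3.47661194e-02,  2.70223511e-02,
         5.58399258e+02],
       [ 4.39961080e-02,  7.63066687e-01, -6.44820575e-01,
        -6.20958801e+02],
       [ 1.79805314e-03,  6.45384032e-01,  7.63856150e-01,
         6.77542417e+02],
       [ 0.00000000e+00,  0.00000000e+00,  0.00000000e+00,
         1.00000000e+00]])}
```

View pics/top0.png

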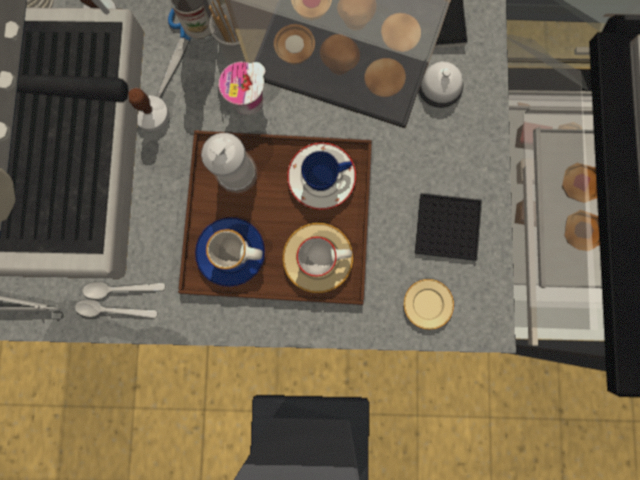

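View pics/side0.png

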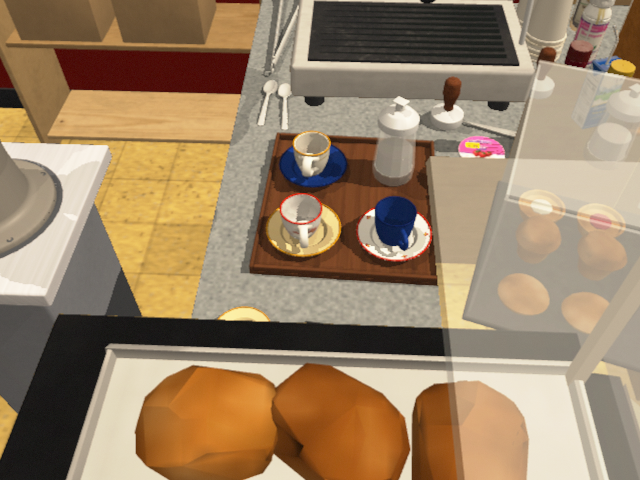

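The cups and saucers in the top view are:
- The blue cup is on the floral saucer at (321,175).
- The cream cup is on the blue saucer at (229,252).
- The floral cup is on a cream saucer at (318,258).

There are two cream saucers, at (318,258) on the tray (about 70 px) and at (428,305) on the counter (about 50 px). The larger one on the tray fits the description. The bar mat is at (448,227). I'll measure and confirm this in an enlarged crop.

```bash
cat > h.py <<'E'
import numpy as np, cv2
from plant import get_obs, vision
def ray(c,uv,z):
    f=240/np.tan(np.radians(c["vfov"]/2)); P=np.array(c["pose"])
    d=P[:3,:3]@np.array([(uv[0]-c["cx"])/f,-(uv[1]-c["cy"])/f,-1]); o=P[:3,3]
    return (o+d*(z-o[2])/d[2])[:2]
def proj(c,p):
    f=240/np.tan(np.radians(c["vfov"]/2)); P=np.array(c["pose"])
    q=P[:3,:3].T@(np.array(p)-P[:3,3]); return np.array([c["cx"]-f*q[0]/q[2],c["cy"]+f*q[1]/q[2]])
def hsv(c): return cv2.cvtColor(c["pixels"],cv2.COLOR_RGB2HSV)
def circ(c,xy,z,r): return np.array([proj(c,[xy[0]+r*np.cos(a),xy[1]+r*np.sin(a),z]) for a in np.linspace(0,6.283,60)])
def ellipse(mask,roi):
    m=np.zeros_like(mask); x0,y0,x1,y1=roi; m[y0:y1,x0:x1]=mask[y0:y1,x0:x1]
    cs,_=cv2.findContours(m,cv2.RETR_EXTERNAL,cv2.CHAIN_APPROX_NONE)
    k=cv2.convexHull(np.vstack([q for q in cs if len(q)>3])); return cv2.fitEllipse(k)
E
python3 - <<'E'
from h import *
c=vision.capture("top"); H=hsv(c); np.save("top0.npy",c["pixels"])
h,s,v=[H[...,i].astype(int) for i in range(3)]
blue=(((h>100)&(h<130)&(s>120))*255).astype(np.uint8)
yel=(((h>15)&(h<32)&(s>60)&(v>140))*255).astype(np.uint8)
red=((((h<6)|(h>172))&(s>90)&(v>110))*255).astype(np.uint8)
white=(((s<60)&(v>150))*255).astype(np.uint8)
blk=((v<45)*255).astype(np.uint8)
R={}
for n,m,roi,z in [("blue_saucer",blue,(190,213,272,292),20.5),("cream_saucer",yel,(276,216,360,302),20.5),("floral_saucer",cv2.bitwise_or(red,white),(283,138,360,214),20.5),("small",yel,(395,270,460,335),10),
  ("mat",blk,(410,185,490,268),9),("blue_cup",blue,(295,148,355,196),62),("cream_cup",yel,(204,226,250,272),65),("floral_cup",red,(292,232,344,282),60)]:
    e=ellipse(m,roi); print(n,np.round(e[0],1),np.round(e[1],1),ray(c,e[0],z).round(1))
x0,y0,x1,y1=180,125,380,275
for r in [(180,130,380,280),(180,180,380,310)][:1]: pass
S=4; im=cv2.resize(c["pixels"][130:280,180:380],None,fx=S,fy=S,interpolation=cv2.INTER_CUBIC)
cv2.imwrite("pics/crop1.png",im[:,:,::-1])
im=cv2.resize(c["pixels"][200:320,300:470],None,fx=4,fy=4,interpolation=cv2.INTER_CUBIC)
cv2.imwrite("pics/crop2.png",im[:,:,::-1])
E
```

```text
blue_saucer [229.5 251.6] [66.5 68.7] [509.9 103.3]
cream_saucer [317.5 257.2] [69.  69.5] [503.7 -36.8]
floral_saucer [321.3 175.3] [66.4 69.2] [637.3 -39.8]
small [428.5 303.6] [49.6 51.3] [ 434.9 -213.4]
mat [447.3 226.3] [74.1 81.6] [ 559.5 -244.7]
blue_cup [325.1 169.1] [36.8 49. ] [636.  -46.5]
cream_cup [225.9 248.8] [38.1 39.4] [508.4 100.3]
floral_cup [316.3 256.2] [38.7 39.7] [500.6 -36. ]
```

View pics/crop1.png

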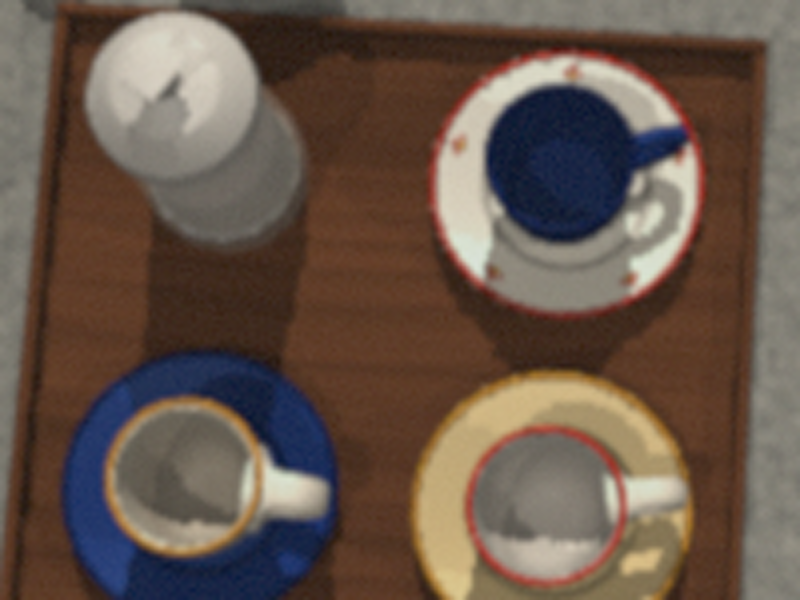

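View pics/crop2.png

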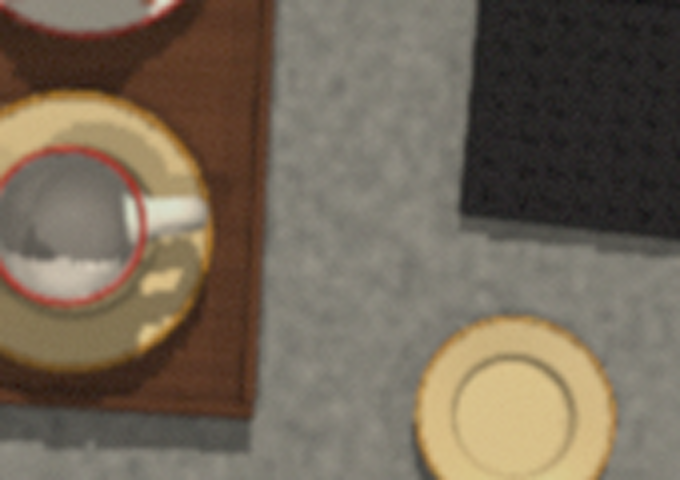

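The crops confirm the larger cream saucer at (318,258) with the floral cup on it, and the small bare one at (428,305). The blue cup's rim centre is near (320.5,170.2). Its handle points right and slightly up, the floral cup's handle points slightly up, and the cream cup's slightly down. Next I'll work out the first moves.

```bash
cat >> h.py <<'E'
from scipy.spatial.transform import Rotation as Ro
def go(*targets):
    "each target x,y,z(mm),closing angle a(deg): print dp (m) and rotation from the present pose"
    o=get_obs(); R=Ro.from_euler("xyz",o["tcp_rot"])
    for x,y,z,a in targets:
        G=min((Ro.from_euler("xyz",[np.pi,0,np.radians(a+s)]) for s in(90,-90)),key=lambda g:(R.inv()*g).magnitude())
        print((x,y,z,a),"dp",(R.inv().apply(np.array([x,y,z])-o["tool_pos"])/1000).round(4).tolist(),"rot",(R.inv()*G).as_rotvec().round(3).tolist())
E
python3 - <<'E'
from h import *
c=vision.capture("top")
print("blue",ray(c,(320.5,170.2),62),"pourer",ray(c,(237,172),6))
go((340,200,227,75),(480,80,200,45),(635,-40,130,17))
E
```

```text
blue [634.06333557 -39.44433076] pourer [644.4420172   99.97983326]
(340, 200, 227, 75) dp [-0.2789, -0.2458, -0.0005] rot [-0.001, -0.0, 0.008]
(480, 80, 200, 45) dp [-0.4446, -0.3268, 0.0266] rot [-0.001, 0.0, 0.532]
(635, -40, 130, 17) dp [-0.6247, -0.404, 0.0966] rot [-0.001, 0.0, 1.02]
```

```bash
python3 -m pendant '{"dp":[[-0.05,-0.044,0],[-0.10,-0.088,0],[-0.15,-0.13,0],[-0.20,-0.175,0],[-0.24,-0.21,0],[-0.279,-0.246,0],[-0.33,-0.27,0.01],[-0.38,-0.295,0.015]],"rotation":[[0,0,0],[0,0,0.1],[0,0,0.2],[0,0,0.3],[0,0,0.4],[0,0,0.5],[0,0,0.6],[0,0,0.75]]}' 0.0918; python3 -c "
from h import *
go((550,30,180,17),(634,-39.5,130,17))"
```

```text
time: 1.2
tool_pos: [426.6, 125.6, 211.5]
tcp_rot: [3.141, -0.0, 2.133]
contact_force: [0.4, 0.0, -0.7]
grip_width: 91.9
finger_force: 0.0
(550, 30, 180, 17) dp [-0.1467, 0.0535, 0.0315] rot [0.0, -0.0, 0.265]
(634, -39.5, 130, 17) dp [-0.2502, 0.0875, 0.0815] rot [0.0, -0.0, 0.265]
```

```bash
python3 -m pendant '{"dp":[[-0.05,0.018,0.01],[-0.10,0.036,0.02],[-0.15,0.053,0.04],[-0.20,0.07,0.06],[-0.23,0.08,0.075],[-0.25,0.0875,0.0815],[-0.25,0.0875,0.0815],[-0.25,0.0875,0.0815]],"rotation":[[0,0,0.1],[0,0,0.2],[0,0,0.265],[0,0,0.265],[0,0,0.265],[0,0,0.265],[0,0,0.265],[0,0,0.265]]}' ; python3 -c "
from h import *
o=get_obs()
c=vision.capture('wrist'); cv2.imwrite('pics/w1.png',c['pixels'][:,:,::-1]); print(c['T_tool_cam'])
go((634,-39.5,32,17))"
```

```text
time: 2.2
tool_pos: [633.1, -36.0, 130.3]
tcp_rot: [-3.141, -0.001, 1.873]
contact_force: [0.2, 0.7, -0.3]
grip_width: 91.9
finger_force: 0.0
[[ 1.09637382e-03  9.55832069e-01  2.93911304e-01  8.06957367e+01]
 [ 9.99999243e-01 -8.83858734e-04 -8.55878854e-04  6.24749304e-02]
 [-5.58300383e-04  2.93912020e-01 -9.55832314e-01 -1.57930088e+02]
 [ 0.00000000e+00  0.00000000e+00  0.00000000e+00  1.00000000e+00]]
(634, -39.5, 32, 17) dp [-0.0037, -0.0002, 0.0986] rot [0.0, -0.0, 0.006]
```

View pics/w1.png

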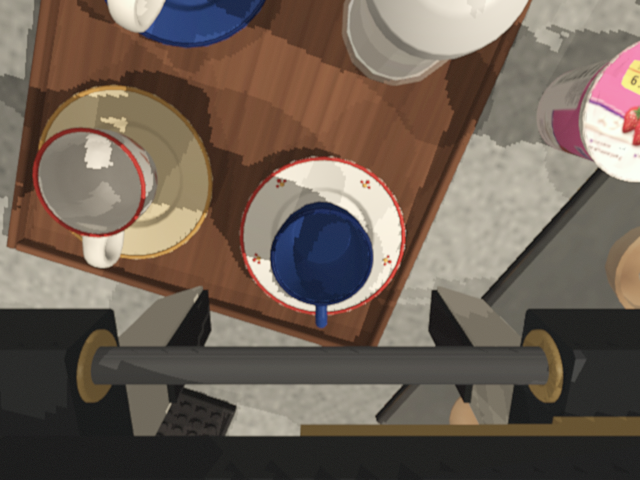

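The handle at (322,315) lies square between the fingers and the cup is centred at column 322, so I'll descend.

```bash
python3 -m pendant '{"dp":[[-0.0037,0,0.015],[-0.0037,0,0.035],[-0.0037,0,0.055],[-0.0037,0,0.075],[-0.0037,0,0.09],[-0.0037,0,0.0985],[-0.0037,0,0.0985],[-0.0037,0,0.0985]],"rotation":[[0,0,0],[0,0,0],[0,0,0],[0,0,0],[0,0,0],[0,0,0],[0,0,0],[0,0,0]]}'; python3 -m pendant '{"dp":[[0,0,0],[0,0,0],[0,0,0],[0,0,0],[0,0,0],[0,0,0],[0,0,0],[0,0,0]],"rotation":[[0,0,0],[0,0,0],[0,0,0],[0,0,0],[0,0,0],[0,0,0],[0,0,0],[0,0,0]]}' 0.05
```

```text
time: 3.25
tool_pos: [635.2, -40.2, 32.4]
tcp_rot: [3.14, 0.0, 1.873]
contact_force: [-0.0, -0.4, 0.2]
grip_width: 91.9
finger_force: 0.0
time: 4.25
tool_pos: [634.9, -40.1, 31.8]
tcp_rot: [3.141, 0.0, 1.873]
contact_force: [1.1, 0.7, 0.7]
grip_width: 57.4
finger_force: 30.0
```

```bash
python3 -m pendant '{"dp":[[0,0,-0.004],[0,0,-0.012],[0,0,-0.025],[0,0,-0.045],[0,0,-0.065],[0,0,-0.085],[0,0,-0.1],[0,0,-0.1]],"rotation":[[0,0,0],[0,0,0],[0,0,0],[0,0,0],[0,0,0],[0,0,0],[0,0,0],[0,0,0]]}'; python3 -c "
from h import *
go((559.5,-245,131,0),(559.5,-245,30,0))"
```

```text
time: 5.25
tool_pos: [635.5, -40.3, 133.4]
tcp_rot: [3.139, 0.001, 1.873]
contact_force: [-0.1, 0.3, -0.8]
grip_width: 57.6
finger_force: 30.0
(559.5, -245, 131, 0) dp [-0.1728, -0.1335, 0.0023] rot [0.003, 0.001, 0.302]
(559.5, -245, 30, 0) dp [-0.1727, -0.1337, 0.1033] rot [0.003, 0.001, 0.302]
```

```bash
python3 -m pendant '{"dp":[[-0.01,-0.008,0],[-0.03,-0.023,0],[-0.055,-0.042,0],[-0.082,-0.064,0],[-0.11,-0.085,0],[-0.138,-0.107,0],[-0.16,-0.124,0],[-0.173,-0.1335,0]],"rotation":[[0,0,0.03],[0,0,0.08],[0,0,0.13],[0,0,0.18],[0,0,0.23],[0,0,0.27],[0,0,0.3],[0,0,0.302]]}'; python3 -c "
from h import *
go((559.5,-245,30,0))
c=vision.capture('top'); cv2.imwrite('pics/t2.png',c['pixels'][:,:,::-1])"
```

```text
time: 6.25
tool_pos: [557.3, -246.7, 130.7]
tcp_rot: [-3.14, -0.001, 1.568]
contact_force: [-0.7, -0.3, -0.8]
grip_width: 57.6
finger_force: 30.0
(559.5, -245, 30, 0) dp [0.0016, 0.0023, 0.1007] rot [-0.002, -0.001, -0.002]
```

View pics/t2.png

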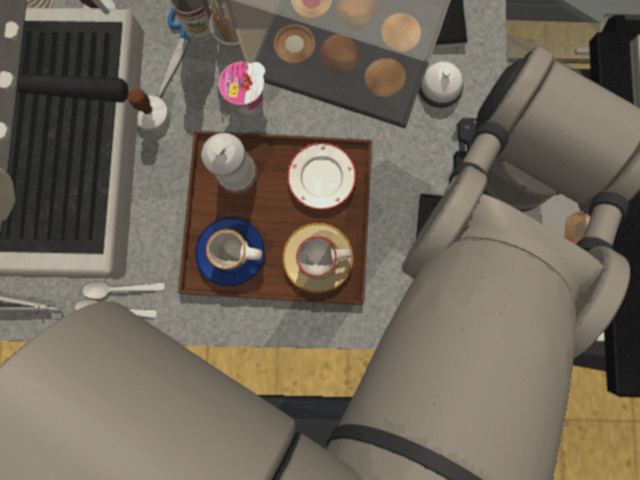

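The blue cup is lifted clear and the floral saucer is still at (321,175). Now I'll lower the cup onto the mat.

```bash
python3 -m pendant '{"dp":[[0.0016,0.002,0.015],[0.0016,0.002,0.035],[0.0016,0.002,0.055],[0.0016,0.002,0.075],[0.0016,0.002,0.088],[0.0016,0.002,0.094],[0.0016,0.002,0.097],[0.0016,0.002,0.0985]],"rotation":[[0,0,0],[0,0,0],[0,0,0],[0,0,0],[0,0,0],[0,0,0],[0,0,0],[0,0,0]]}'; python3 -m pendant '{"dp":[[0,0,0.0005],[0,0,0.001],[0,0,0.0015],[0,0,0.0015]],"rotation":[[0,0,0],[0,0,0],[0,0,0],[0,0,0]]}'
```

```text
time: 7.3
tool_pos: [561.1, -243.5, 33.6]
tcp_rot: [3.141, 0.0, 1.571]
contact_force: [-0.0, 0.2, -0.8]
grip_width: 57.3
finger_force: 30.0
time: 7.8
tool_pos: [560.8, -243.5, 31.8]
tcp_rot: [3.141, -0.0, 1.571]
contact_force: [0.9, 1.0, -0.1]
grip_width: 58.0
finger_force: 30.0
```

```bash
for i in 1 2; do :; done; python3 -m pendant '{"dp":[[0,0,0.0005],[0,0,0.001],[0,0,0.001]],"rotation":[[0,0,0],[0,0,0],[0,0,0]]}';  python3 -m pendant '{"dp":[[0,0,0.0005],[0,0,0.001],[0,0,0.001]],"rotation":[[0,0,0],[0,0,0],[0,0,0]]}'
```

```text
time: 8.18
tool_pos: [560.7, -243.4, 30.6]
tcp_rot: [-3.142, -0.0, 1.571]
contact_force: [-0.2, -0.6, -1.2]
grip_width: 57.2
finger_force: 30.0
time: 8.55
tool_pos: [560.8, -243.5, 29.8]
tcp_rot: [3.142, -0.0, 1.571]
contact_force: [-0.2, -0.4, 0.9]
grip_width: 57.5
finger_force: 30.0
```

```bash
python3 -m pendant '{"dp":[[0,0,0.0005],[0,0,0.0005],[0,0,0.0005]],"rotation":[[0,0,0],[0,0,0],[0,0,0]]}';  python3 -m pendant '{"dp":[[0,0,0.0005],[0,0,0.0005],[0,0,0.0005]],"rotation":[[0,0,0],[0,0,0],[0,0,0]]}'
```

```text
time: 8.93
tool_pos: [560.9, -243.5, 29.8]
tcp_rot: [3.141, 0.0, 1.571]
contact_force: [-1.5, 1.7, 6.0]
grip_width: 57.5
finger_force: 30.0
time: 9.3
tool_pos: [560.9, -243.5, 29.7]
tcp_rot: [3.141, 0.0, 1.571]
contact_force: [-2.2, 1.0, 9.2]
grip_width: 57.2
finger_force: 30.0
```

```bash
python3 -m pendant '{"dp":[[0,0,0],[0,0,0],[0,0,0],[0,0,0],[0,0,0],[0,0,-0.002],[0,0,-0.008],[0,0,-0.018]],"rotation":[[0,0,0],[0,0,0],[0,0,0],[0,0,0],[0,0,0],[0,0,0],[0,0,0],[0,0,0]]}' 0.0918;  python3 -m pendant '{"dp":[[0,0,-0.02],[0,0,-0.04],[0,0,-0.06],[0,0,-0.08],[0,0,-0.085]],"rotation":[[0,0,0],[0,0,0],[0,0,0],[0,0,0],[0,0,0]]}'; python3 -c "
from h import *
go((501,-36,133,10))"
```

```text
time: 10.3
tool_pos: [560.7, -243.4, 47.1]
tcp_rot: [-3.141, -0.0, 1.571]
contact_force: [0.6, -0.2, -0.3]
grip_width: 91.5
finger_force: 0.0
time: 10.92
tool_pos: [561.5, -243.9, 133.8]
tcp_rot: [3.138, 0.002, 1.571]
contact_force: [-0.1, -0.4, -0.0]
grip_width: 91.9
finger_force: 0.0
(501, -36, 133, 10) dp [0.2079, -0.0605, 0.0003] rot [0.003, 0.002, -0.175]
```

```bash
python3 -m pendant '{"dp":[[0.04,-0.012,0],[0.09,-0.026,0],[0.14,-0.041,0],[0.18,-0.052,0],[0.208,-0.0605,0],[0.208,-0.0605,0],[0.208,-0.0605,0]],"rotation":[[0,0,0],[0,0,-0.05],[0,0,-0.1],[0,0,-0.15],[0,0,-0.175],[0,0,-0.175],[0,0,-0.175]]}'; python3 -c "
from h import *
go((501,-36,29.5,10),(501,-36,131,10))
c=vision.capture('wrist'); cv2.imwrite('pics/w2.png',c['pixels'][:,:,::-1])"
```

```text
time: 11.8
tool_pos: [500.6, -36.0, 131.7]
tcp_rot: [3.141, 0.0, 1.746]
contact_force: [0.8, 0.8, 0.2]
grip_width: 91.6
finger_force: 0.0
(501, -36, 29.5, 10) dp [-0.0001, 0.0004, 0.1022] rot [0.0, 0.0, 0.0]
(501, -36, 131, 10) dp [-0.0001, 0.0004, 0.0007] rot [0.0, 0.0, 0.0]
```

View pics/w2.png

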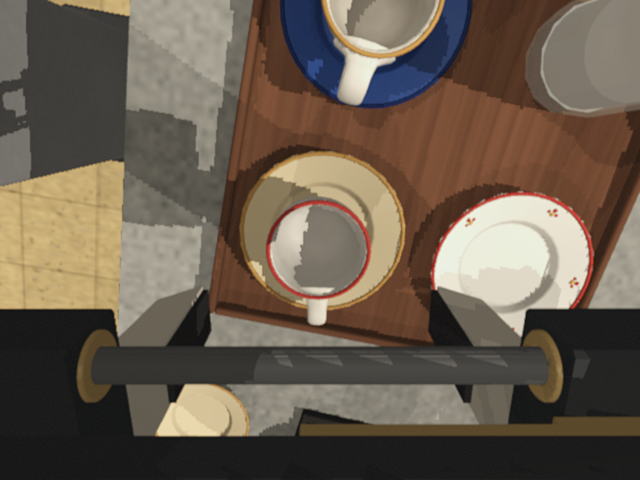

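The floral cup's rim is centred at (318,250) with its handle straight down at (317,310), so it's aligned. I'll descend and grip.

```bash
python3 -m pendant '{"dp":[[0,0,0.015],[0,0,0.035],[0,0,0.055],[0,0,0.075],[0,0,0.092],[0,0,0.102],[0,0,0.102],[0,0,0.102]],"rotation":[[0,0,0],[0,0,0],[0,0,0],[0,0,0],[0,0,0],[0,0,0],[0,0,0],[0,0,0]]}'; python3 -m pendant '{"dp":[[0,0,0],[0,0,0],[0,0,0],[0,0,0],[0,0,0],[0,0,0],[0,0,0],[0,0,0]],"rotation":[[0,0,0],[0,0,0],[0,0,0],[0,0,0],[0,0,0],[0,0,0],[0,0,0],[0,0,0]]}' 0.05;  python3 -m pendant '{"dp":[[0,0,-0.004],[0,0,-0.012],[0,0,-0.025],[0,0,-0.045],[0,0,-0.06],[0,0,-0.07],[0,0,-0.07],[0,0,-0.07]],"rotation":[[0,0,0],[0,0,0],[0,0,0],[0,0,0],[0,0,0],[0,0,0],[0,0,0],[0,0,0]]}'; python3 -c "
from h import *
go((637,-40,100,10),(637,-40,31,10))
c=vision.capture('wrist'); cv2.imwrite('pics/w3.png',c['pixels'][:,:,::-1])"
```

```text
time: 12.85
tool_pos: [500.6, -35.6, 30.0]
tcp_rot: [3.141, 0.0, 1.746]
contact_force: [0.6, 0.7, 0.8]
grip_width: 91.8
finger_force: 0.0
time: 13.85
tool_pos: [500.3, -35.4, 29.8]
tcp_rot: [3.141, -0.0, 1.746]
contact_force: [0.8, 1.3, 3.6]
grip_width: 57.7
finger_force: 30.0
time: 14.85
tool_pos: [499.9, -35.4, 99.3]
tcp_rot: [-3.141, -0.0, 1.746]
contact_force: [-1.5, -0.0, -1.7]
grip_width: 58.1
finger_force: 30.0
(637, -40, 100, 10) dp [-0.0284, 0.1342, -0.0008] rot [-0.001, -0.0, 0.0]
(637, -40, 31, 10) dp [-0.0284, 0.1343, 0.0682] rot [-0.001, -0.0, 0.0]
```

View pics/w3.png

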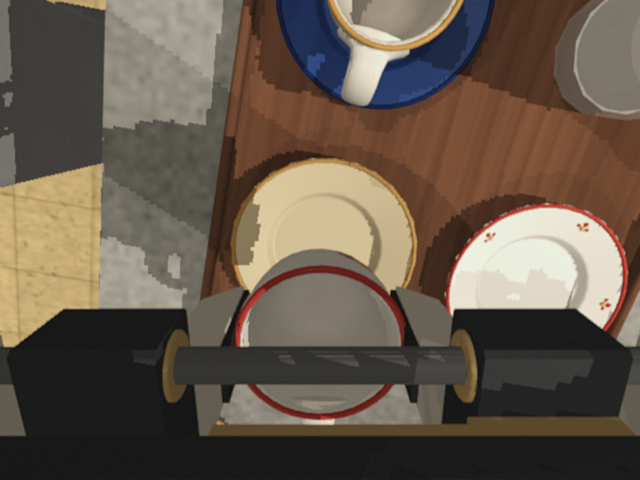

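The floral cup is held level with its rim spanning rows 266–418, and the cream saucer is bare and undisturbed. I'll check the cup's offset in the tool before placing it.

```bash
python3 - <<'E'
from h import *
c=vision.capture("wrist"); c["pose"]=c["T_tool_cam"]
for uv in [(320,266),(320,418)]: print(ray(c,uv,-30))
go((637,-40,100,10),(637,-40,31,10))
E
```

```text
[32.10843932  0.26622387]
[-27.87944564   0.35884122]
(637, -40, 100, 10) dp [-0.0285, 0.1343, -0.0011] rot [-0.001, -0.001, 0.0]
(637, -40, 31, 10) dp [-0.0285, 0.1343, 0.0679] rot [-0.001, -0.001, 0.0]
```

```bash
python3 -m pendant '{"dp":[[-0.003,0.012,0],[-0.008,0.035,0],[-0.013,0.06,0],[-0.019,0.085,0],[-0.025,0.11,0],[-0.029,0.128,0],[-0.0305,0.134,0],[-0.0305,0.134,0]],"rotation":[[0,0,0],[0,0,0],[0,0,0],[0,0,0],[0,0,0],[0,0,0],[0,0,0],[0,0,0]]}'; python3 -m pendant '{"dp":[[0,0,0.012],[0,0,0.027],[0,0,0.042],[0,0,0.055],[0,0,0.062],[0,0,0.065],[0,0,0.066],[0,0,0.066]],"rotation":[[0,0,0],[0,0,0],[0,0,0],[0,0,0],[0,0,0],[0,0,0],[0,0,0],[0,0,0]]}'
```

```text
time: 15.95
tool_pos: [637.4, -42.1, 99.1]
tcp_rot: [-3.141, -0.0, 1.746]
contact_force: [0.6, -0.2, -1.1]
grip_width: 57.9
finger_force: 30.0
time: 16.95
tool_pos: [637.8, -42.2, 34.1]
tcp_rot: [3.141, 0.0, 1.746]
contact_force: [-0.2, -0.7, -0.7]
grip_width: 57.9
finger_force: 30.0
```

```bash
python3 -m pendant '{"dp":[[0,0,0.001],[0,0,0.002],[0,0,0.003],[0,0,0.003]],"rotation":[[0,0,0],[0,0,0],[0,0,0],[0,0,0]]}'; python3 -m pendant '{"dp":[[0,0,0.0005],[0,0,0.001],[0,0,0.001]],"rotation":[[0,0,0],[0,0,0],[0,0,0]]}';python3 -m pendant '{"dp":[[0,0,0.0005],[0,0,0.0005],[0,0,0.0005]],"rotation":[[0,0,0],[0,0,0],[0,0,0]]}'
```

```text
time: 17.45
tool_pos: [637.5, -42.1, 30.6]
tcp_rot: [-3.142, -0.0, 1.746]
contact_force: [1.1, 0.2, -0.7]
grip_width: 57.6
finger_force: 30.0
time: 17.82
tool_pos: [637.5, -42.0, 29.9]
tcp_rot: [3.141, -0.0, 1.746]
contact_force: [-0.4, 0.3, 0.6]
grip_width: 57.6
finger_force: 30.0
time: 18.2
tool_pos: [637.6, -42.0, 29.9]
tcp_rot: [3.141, -0.0, 1.746]
contact_force: [-2.5, 1.5, 5.3]
grip_width: 57.9
finger_force: 30.0
```

```bash
python3 -m pendant '{"dp":[[0,0,0],[0,0,0],[0,0,0],[0,0,0],[0,0,0],[0,0,-0.002],[0,0,-0.008],[0,0,-0.018]],"rotation":[[0,0,0],[0,0,0],[0,0,0],[0,0,0],[0,0,0],[0,0,0],[0,0,0],[0,0,0]]}' 0.0918;  python3 -m pendant '{"dp":[[0,0,-0.02],[0,0,-0.04],[0,0,-0.06],[0,0,-0.08],[0,0,-0.1],[0,0,-0.11]],"rotation":[[0,0,0],[0,0,0],[0,0,0],[0,0,0],[0,0,0],[0,0,0]]}'; python3 -c "
from h import *
go((520,-20,155,-30),(508.5,100.3,135,-45))"
```

```text
time: 19.2
tool_pos: [637.4, -42.1, 47.7]
tcp_rot: [-3.141, -0.0, 1.746]
contact_force: [-0.5, -0.2, 1.1]
grip_width: 91.6
finger_force: 0.0
time: 19.95
tool_pos: [638.1, -42.2, 159.2]
tcp_rot: [3.139, 0.001, 1.746]
contact_force: [0.1, -0.6, 0.6]
grip_width: 92.0
finger_force: 0.0
(520, -20, 155, -30) dp [0.0425, -0.1124, 0.0039] rot [0.003, -0.0, 0.699]
(508.5, 100.3, 135, -45) dp [0.1629, -0.1028, 0.0238] rot [0.003, -0.0, 0.96]
```

```bash
python3 -m pendant '{"dp":[[0.012,-0.04,0],[0.03,-0.08,0],[0.0425,-0.1124,0.004],[0.08,-0.11,0.01],[0.12,-0.106,0.015],[0.15,-0.104,0.02],[0.163,-0.103,0.024],[0.163,-0.103,0.024]],"rotation":[[0,0,0.15],[0,0,0.3],[0,0,0.45],[0,0,0.6],[0,0,0.75],[0,0,0.9],[0,0,0.96],[0,0,0.96]]}'; python3 -c "
from h import *
c=vision.capture('wrist'); cv2.imwrite('pics/w4.png',c['pixels'][:,:,::-1])
go((508.5,100.3,34.5,-45))"
```

```text
time: 20.95
tool_pos: [507.3, 101.2, 133.1]
tcp_rot: [-3.141, 0.0, 0.788]
contact_force: [-0.8, -0.5, -0.2]
grip_width: 92.0
finger_force: 0.0
(508.5, 100.3, 34.5, -45) dp [0.0005, 0.0008, 0.0987] rot [-0.0, 0.0, 0.003]
```

View pics/w4.png

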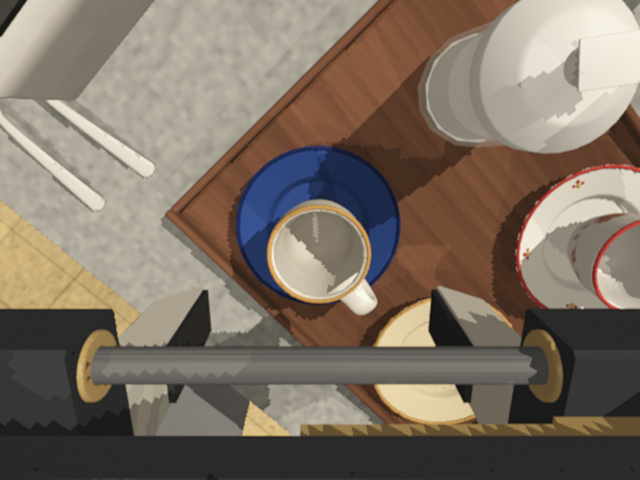

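The cream cup's rim is centred at (320,255). Its handle points to the lower right at (365,300), about 48° away from the finger line, so it stays clear of the pads.

```bash
python3 -m pendant '{"dp":[[0,0,0.015],[0,0,0.035],[0,0,0.055],[0,0,0.075],[0,0,0.09],[0,0,0.0985],[0,0,0.0985],[0,0,0.0985]],"rotation":[[0,0,0],[0,0,0],[0,0,0],[0,0,0],[0,0,0],[0,0,0],[0,0,0],[0,0,0]]}'; python3 -m pendant '{"dp":[[0,0,0],[0,0,0],[0,0,0],[0,0,0],[0,0,0],[0,0,0],[0,0,0],[0,0,0]],"rotation":[[0,0,0],[0,0,0],[0,0,0],[0,0,0],[0,0,0],[0,0,0],[0,0,0],[0,0,0]]}' 0.05;  python3 -m pendant '{"dp":[[0,0,-0.004],[0,0,-0.012],[0,0,-0.025],[0,0,-0.045],[0,0,-0.06],[0,0,-0.07],[0,0,-0.07],[0,0,-0.07]],"rotation":[[0,0,0],[0,0,0],[0,0,0],[0,0,0],[0,0,0],[0,0,0],[0,0,0],[0,0,0]]}'; python3 -c "
from h import *
c=vision.capture('wrist'); cv2.imwrite('pics/w5.png',c['pixels'][:,:,::-1])
go((504,-37,105,-30),(504,-37,36,-30))"
```

```text
time: 22.0
tool_pos: [508.1, 100.4, 35.2]
tcp_rot: [3.141, -0.001, 0.786]
contact_force: [-0.2, 0.4, 0.5]
grip_width: 91.6
finger_force: 0.0
time: 23.0
tool_pos: [507.6, 100.5, 34.8]
tcp_rot: [-3.141, -0.0, 0.786]
contact_force: [-1.6, 2.7, 2.0]
grip_width: 56.3
finger_force: 30.0
time: 24.0
tool_pos: [507.3, 100.4, 104.2]
tcp_rot: [-3.141, 0.001, 0.786]
contact_force: [0.1, -0.9, -1.2]
grip_width: 56.5
finger_force: 30.0
(504, -37, 105, -30) dp [-0.0995, 0.0948, -0.0009] rot [-0.001, 0.001, -0.261]
(504, -37, 36, -30) dp [-0.0994, 0.0949, 0.0681] rot [-0.001, 0.001, -0.261]
```

View pics/w5.png

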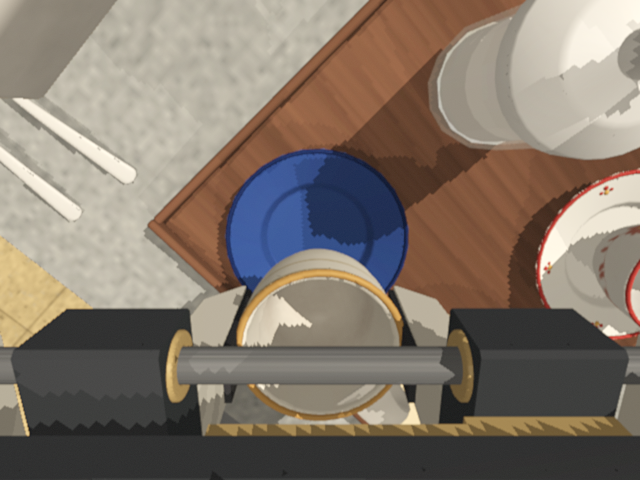

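The cream cup is held level and the blue saucer is bare and unmoved. I'll carry it to the cream saucer.

```bash
python3 -m pendant '{"dp":[[-0.009,0.008,0],[-0.025,0.023,0],[-0.043,0.04,0],[-0.062,0.058,0],[-0.08,0.075,0],[-0.094,0.088,0],[-0.101,0.095,0],[-0.101,0.095,0]],"rotation":[[0,0,-0.02],[0,0,-0.06],[0,0,-0.11],[0,0,-0.16],[0,0,-0.2],[0,0,-0.24],[0,0,-0.261],[0,0,-0.261]]}'; python3 -m pendant '{"dp":[[0,0,0.012],[0,0,0.027],[0,0,0.042],[0,0,0.055],[0,0,0.062],[0,0,0.066],[0,0,0.067],[0,0,0.067]],"rotation":[[0,0,0],[0,0,0],[0,0,0],[0,0,0],[0,0,0],[0,0,0],[0,0,0],[0,0,0]]}'
```

```text
time: 25.05
tool_pos: [503.2, -38.7, 104.1]
tcp_rot: [-3.14, 0.0, 1.045]
contact_force: [0.2, -0.0, -1.2]
grip_width: 56.1
finger_force: 30.0
time: 26.05
tool_pos: [503.8, -38.2, 38.0]
tcp_rot: [3.141, -0.0, 1.047]
contact_force: [-0.6, 0.7, -1.4]
grip_width: 56.3
finger_force: 30.0
```

```bash
python3 -m pendant '{"dp":[[0,0,0.001],[0,0,0.0015],[0,0,0.002],[0,0,0.002]],"rotation":[[0,0,0],[0,0,0],[0,0,0],[0,0,0]]}'; python3 -m pendant '{"dp":[[0,0,0.0005],[0,0,0.001],[0,0,0.001]],"rotation":[[0,0,0],[0,0,0],[0,0,0]]}';python3 -m pendant '{"dp":[[0,0,0.0005],[0,0,0.0005],[0,0,0.0005]],"rotation":[[0,0,0],[0,0,0],[0,0,0]]}'
```

```text
time: 26.55
tool_pos: [503.5, -38.1, 35.7]
tcp_rot: [-3.142, -0.0, 1.047]
contact_force: [0.1, 0.9, -2.3]
grip_width: 56.3
finger_force: 30.0
time: 26.92
tool_pos: [503.5, -38.1, 34.8]
tcp_rot: [3.142, -0.0, 1.047]
contact_force: [-0.4, 0.6, -0.2]
grip_width: 56.1
finger_force: 30.0
time: 27.3
tool_pos: [503.6, -38.1, 34.7]
tcp_rot: [3.141, -0.0, 1.047]
contact_force: [-2.3, 1.7, 5.6]
grip_width: 56.3
finger_force: 30.0
```

```bash
python3 -m pendant '{"dp":[[0,0,0],[0,0,0],[0,0,0],[0,0,0],[0,0,0],[0,0,-0.002],[0,0,-0.008],[0,0,-0.018]],"rotation":[[0,0,0],[0,0,0],[0,0,0],[0,0,0],[0,0,0],[0,0,0],[0,0,0],[0,0,0]]}' 0.0918;  python3 -m pendant '{"dp":[[0,0,-0.02],[0,0,-0.04],[0,0,-0.06],[0,0,-0.08],[0,0,-0.085]],"rotation":[[0,0,0],[0,0,0],[0,0,0],[0,0,0],[0,0,0]]}'; python3 -c "
from h import *
go((561,-243.5,132,0))"
```

```text
time: 28.3
tool_pos: [503.4, -38.1, 52.7]
tcp_rot: [-3.141, 0.0, 1.047]
contact_force: [0.6, -0.2, -0.0]
grip_width: 91.5
finger_force: 0.0
time: 28.92
tool_pos: [504.3, -38.3, 139.0]
tcp_rot: [3.139, -0.001, 1.047]
contact_force: [-0.1, -0.1, 0.1]
grip_width: 91.4
finger_force: 0.0
(561, -243.5, 132, 0) dp [-0.1493, 0.1517, 0.0073] rot [0.003, -0.0, -0.524]
```

```bash
python3 -m pendant '{"dp":[[-0.02,0.02,0],[-0.055,0.055,0],[-0.09,0.09,0.002],[-0.12,0.12,0.005],[-0.14,0.142,0.007],[-0.149,0.152,0.007],[-0.149,0.152,0.007],[-0.149,0.152,0.007]],"rotation":[[0,0,-0.1],[0,0,-0.2],[0,0,-0.3],[0,0,-0.4],[0,0,-0.5],[0,0,-0.524],[0,0,-0.524],[0,0,-0.524]]}'; python3 -c "
from h import *
c=vision.capture('wrist'); cv2.imwrite('pics/w6.png',c['pixels'][:,:,::-1])
go((561,-243.5,29.8,0))"
```

```text
time: 29.92
tool_pos: [560.2, -242.5, 129.9]
tcp_rot: [-3.141, -0.001, 1.571]
contact_force: [-0.8, 0.3, -0.4]
grip_width: 91.8
finger_force: 0.0
(561, -243.5, 29.8, 0) dp [-0.0012, 0.0007, 0.1003] rot [-0.001, -0.001, 0.0]
```

View pics/w6.png

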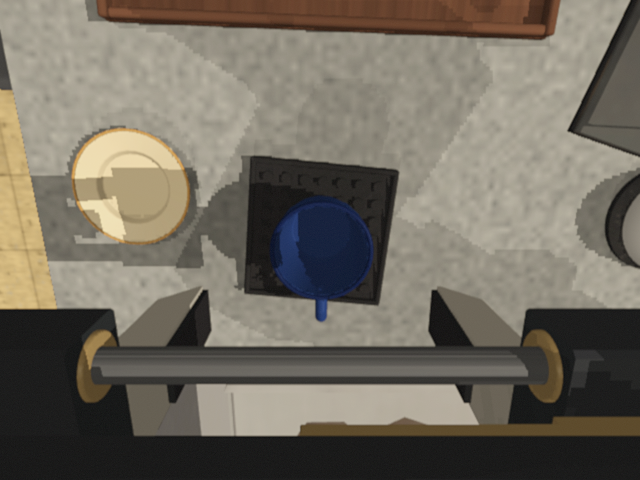

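The blue cup stands upright on the mat, with its rim centred at (321,247) and its handle straight down, so I'll grasp it.

```bash
python3 -m pendant '{"dp":[[0,0,0.015],[0,0,0.035],[0,0,0.055],[0,0,0.075],[0,0,0.09],[0,0,0.1],[0,0,0.1],[0,0,0.1]],"rotation":[[0,0,0],[0,0,0],[0,0,0],[0,0,0],[0,0,0],[0,0,0],[0,0,0],[0,0,0]]}'; python3 -m pendant '{"dp":[[0,0,0],[0,0,0],[0,0,0],[0,0,0],[0,0,0],[0,0,0],[0,0,0],[0,0,0]],"rotation":[[0,0,0],[0,0,0],[0,0,0],[0,0,0],[0,0,0],[0,0,0],[0,0,0],[0,0,0]]}' 0.05;  python3 -m pendant '{"dp":[[0,0,-0.004],[0,0,-0.012],[0,0,-0.03],[0,0,-0.055],[0,0,-0.08],[0,0,-0.1],[0,0,-0.11],[0,0,-0.11]],"rotation":[[0,0,0],[0,0,0],[0,0,0],[0,0,0],[0,0,0],[0,0,0],[0,0,0],[0,0,0]]}'; python3 -c "
from h import *
c=vision.capture('wrist'); c['pose']=c['T_tool_cam']; h=hsv(c)
m=(((h[...,0]>100)&(h[...,0]<130)&(h[...,1]>120))*255).astype(np.uint8)
r=np.where(m[:,300:340].any(1))[0]; print(r.min(),r.max(),[ray(c,(320,q),-30) for q in (r.min(),r.max())])
cv2.imwrite('pics/w7.png',c['pixels'][:,:,::-1])
go((510,103.3,140,-45))"
```

```text
time: 30.98
tool_pos: [561.0, -243.4, 30.8]
tcp_rot: [3.141, 0.001, 1.571]
contact_force: [0.1, 0.1, 0.6]
grip_width: 91.8
finger_force: 0.0
time: 31.98
tool_pos: [560.7, -243.3, 30.3]
tcp_rot: [3.141, 0.0, 1.571]
contact_force: [0.8, -0.4, 1.6]
grip_width: 57.7
finger_force: 30.0
time: 32.98
tool_pos: [560.9, -243.4, 141.3]
tcp_rot: [3.14, 0.001, 1.571]
contact_force: [-0.4, 0.6, -1.5]
grip_width: 57.1
finger_force: 30.0
240 423 [array([41.0085881,  0.0754407]), array([-30.12312812,   0.18518076])]
(510, 103.3, 140, -45) dp [0.3465, -0.0504, 0.0003] rot [0.0, -0.0, 0.785]
```

View pics/w7.png

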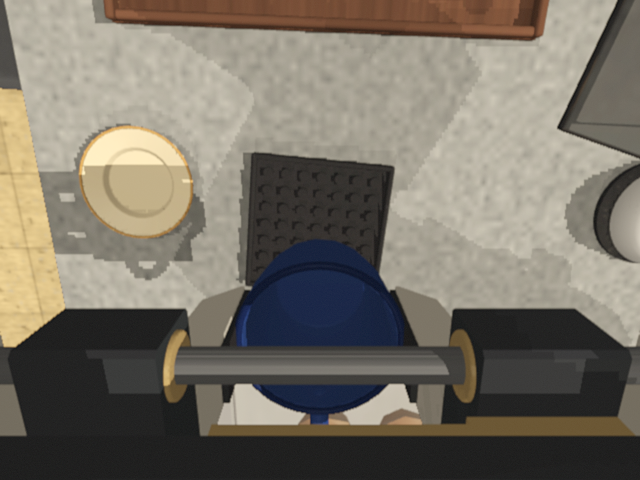

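The blue cup is held level, about 2.5 mm forward in the tool, and I'll correct for that. I'll carry it to the blue saucer.

```bash
python3 -m pendant '{"dp":[[0.01,-0.002,0],[0.035,-0.005,0],[0.075,-0.011,0],[0.12,-0.018,0],[0.165,-0.025,0],[0.21,-0.032,0],[0.245,-0.038,0],[0.265,-0.041,0]],"rotation":[[0,0,0.03],[0,0,0.1],[0,0,0.2],[0,0,0.3],[0,0,0.4],[0,0,0.5],[0,0,0.6],[0,0,0.65]]}'; python3 -c "
from h import *
go((508.2,101.5,105,-45),(508.2,101.5,34,-45))"
```

```text
time: 34.02
tool_pos: [518.4, 23.6, 139.3]
tcp_rot: [-3.14, 0.001, 0.92]
contact_force: [-0.3, -0.0, -1.4]
grip_width: 57.7
finger_force: 30.0
(508.2, 101.5, 105, -45) dp [0.0558, -0.0553, 0.0343] rot [-0.002, 0.001, 0.135]
(508.2, 101.5, 34, -45) dp [0.0559, -0.0551, 0.1053] rot [-0.002, 0.001, 0.135]
```

```bash
python3 -m pendant '{"dp":[[0.01,-0.01,0.004],[0.025,-0.025,0.01],[0.04,-0.04,0.02],[0.051,-0.05,0.028],[0.0555,-0.055,0.034],[0.0555,-0.055,0.034],[0.0555,-0.055,0.034]],"rotation":[[0,0,0.03],[0,0,0.06],[0,0,0.1],[0,0,0.135],[0,0,0.135],[0,0,0.135],[0,0,0.135]]}'; python3 -c "
from h import *
go((508.2,101.5,34,-45))"
```

```text
time: 34.9
tool_pos: [509.6, 98.7, 106.3]
tcp_rot: [3.141, -0.0, 0.786]
contact_force: [-0.0, 0.2, -0.6]
grip_width: 57.8
finger_force: 30.0
(508.2, 101.5, 34, -45) dp [0.001, -0.0029, 0.0723] rot [0.0, -0.0, 0.0]
```

```bash
python3 -m pendant '{"dp":[[0.001,-0.003,0.012],[0.001,-0.003,0.027],[0.001,-0.003,0.042],[0.001,-0.003,0.055],[0.001,-0.003,0.064],[0.001,-0.003,0.068],[0.001,-0.003,0.069],[0.001,-0.003,0.069]],"rotation":[[0,0,0],[0,0,0],[0,0,0],[0,0,0],[0,0,0],[0,0,0],[0,0,0],[0,0,0]]}';python3 -m pendant '{"dp":[[0,0,0.0005],[0,0,0.001],[0,0,0.001],[0,0,0.001]],"rotation":[[0,0,0],[0,0,0],[0,0,0],[0,0,0]]}'
```

```text
time: 35.9
tool_pos: [508.2, 102.1, 37.5]
tcp_rot: [3.141, -0.001, 0.786]
contact_force: [0.2, -0.4, -1.6]
grip_width: 57.5
finger_force: 30.0
time: 36.4
tool_pos: [508.0, 102.1, 36.3]
tcp_rot: [3.142, -0.0, 0.786]
contact_force: [0.8, 0.4, -1.1]
grip_width: 57.6
finger_force: 30.0
```

```bash
python3 -m pendant '{"dp":[[0,0,0.001],[0,0,0.002],[0,0,0.003],[0,0,0.003]],"rotation":[[0,0,0],[0,0,0],[0,0,0],[0,0,0]]}'; python3 -m pendant '{"dp":[[0,0,0.0005],[0,0,0.001],[0,0,0.001]],"rotation":[[0,0,0],[0,0,0],[0,0,0]]}';python3 -m pendant '{"dp":[[0,0,0.0005],[0,0,0.0005],[0,0,0.0005]],"rotation":[[0,0,0],[0,0,0],[0,0,0]]}'
```

```text
time: 36.9
tool_pos: [507.9, 102.1, 33.1]
tcp_rot: [-3.141, 0.0, 0.786]
contact_force: [0.6, 0.5, -1.3]
grip_width: 57.1
finger_force: 30.0
time: 37.28
tool_pos: [508.0, 102.1, 32.3]
tcp_rot: [3.142, -0.0, 0.786]
contact_force: [-0.7, 0.4, -1.2]
grip_width: 57.3
finger_force: 30.0
time: 37.65
tool_pos: [508.1, 102.1, 32.2]
tcp_rot: [3.141, -0.001, 0.786]
contact_force: [-0.2, 0.0, 5.3]
grip_width: 57.4
finger_force: 30.0
```

```bash
python3 -m pendant '{"dp":[[0,0,0],[0,0,0],[0,0,0],[0,0,0],[0,0,0],[0,0,-0.002],[0,0,-0.008],[0,0,-0.018]],"rotation":[[0,0,0],[0,0,0],[0,0,0],[0,0,0],[0,0,0],[0,0,0],[0,0,0],[0,0,0]]}' 0.0918;  python3 -m pendant '{"dp":[[0,0,-0.02],[0,0,-0.05],[0,0,-0.08],[0,0,-0.11],[0,0,-0.14],[-0.04,-0.04,-0.16],[-0.08,-0.07,-0.16],[-0.08,-0.07,-0.16]],"rotation":[[0,0,0],[0,0,0],[0,0,0],[0,0,0],[0,0,0],[0,0,0],[0,0,0],[0,0,0]]}'; python3 -c "
from h import *
go((360,150,210,-45),(200,400,210,-45))"
```

```text
time: 38.65
tool_pos: [507.9, 102.1, 50.2]
tcp_rot: [-3.141, 0.0, 0.786]
contact_force: [-0.8, 0.2, 0.3]
grip_width: 92.1
finger_force: 0.0
time: 39.65
tool_pos: [398.8, 94.9, 210.5]
tcp_rot: [-3.141, 0.0, 0.786]
contact_force: [1.2, -0.0, 0.5]
grip_width: 91.8
finger_force: 0.0
(360, 150, 210, -45) dp [0.0116, -0.0664, 0.0006] rot [-0.0, 0.0, 0.001]
(200, 400, 210, -45) dp [0.0754, -0.3563, 0.0006] rot [-0.0, 0.0, 0.001]
```

```bash
python3 -m pendant '{"dp":[[0.006,-0.035,0],[0.012,-0.066,0],[0.023,-0.12,0],[0.034,-0.17,0],[0.045,-0.22,0],[0.056,-0.27,0],[0.067,-0.32,0],[0.075,-0.355,0]],"rotation":[[0,0,0],[0,0,0],[0,0,0],[0,0,0],[0,0,0],[0,0,0],[0,0,0],[0,0,0]]}'; python3 -c "
from h import *
a=vision.capture('top'); b=vision.capture('side')
i=[cv2.resize(a['pixels'][125:310,175:375],(400,370)),cv2.resize(b['pixels'][120:290,240:450],(400,370))]
cv2.imwrite('pics/end.png',np.hstack(i)[:,:,::-1])"
```

```text
time: 40.65
tool_pos: [203.1, 401.4, 210.3]
tcp_rot: [-3.141, -0.002, 0.787]
contact_force: [0.7, 0.4, -0.5]
grip_width: 91.9
finger_force: 0.0
```

View pics/end.png

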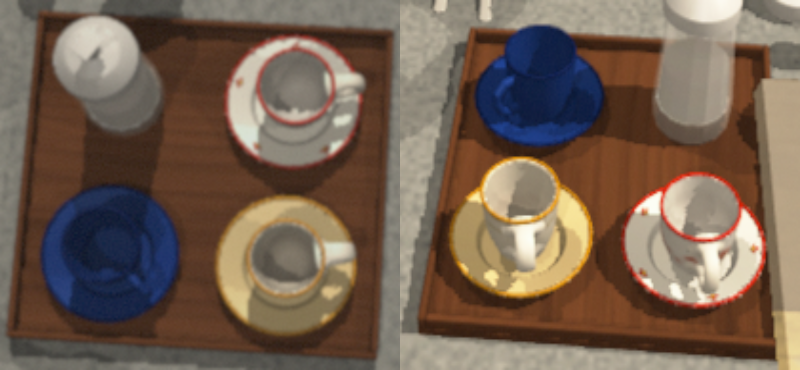

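In both views each cup stands upright and centred in its own saucer. In the top half of the picture, floral is near (297,95), cream near (287,262) and blue near (105,245). The pourer has not moved.

```bash
python3 -c "
from plant import workorder
print(workorder.close_job())"
```

```text
the job is handed in; nothing more can be done
None
```

The floral, cream and blue cups each stand upright in the well of their own saucer; the job is handed in at about 41 s, and the last pictures show the saucers and sugar pourer where they were.

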